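Gauge a dowel for the steamer's new handle

TASK

Find the size of the wooden dowel that stands on the round wooden board, meant for a new steamer handle: starting at the widest hole of the steel gauge and stepping down one hole at a time, push it gently through until its foot is on the counter, and at the first hole that is too narrow press its foot lightly on the mouth to feel that it is refused. Then put it back and leave it standing upright, foot on the counter, in the narrowest hole that let it through. Never force it against the gauge, and leave the other dowel standing on the trivet.

Things in the scene. Friction and masses are not known exactly. Their poses are not given: they have to be found in the camera images.
- gauge: hole gauge, immovable: a level steel plate 64 x 150 x 12 mm with three holes in a row (centres 47 and 42 mm apart), clamped between two dark side rails (184 mm long, 81 mm over both) on short rubber-footed legs. Plate and rails are flush, 45 mm above the counter (height 0); open below the plate. This is the frame's pose: origin on the counter under its centre, y along the row to the narrowest hole
- hole_a (a point): widest hole (26.5 mm, straight through): its nominal place, a point of the frame level with the plate's top. Each time the plate is clamped elsewhere along the rails, so the true centre lies up to 9 mm from here along this point's y axis (towards the narrower holes or back), the same shift for all three holes, to be found by feel or eye; across the row there is no shift
- hole_b (a point): middle hole (20.5 mm, straight through): its nominal place, a point of the frame level with the plate's top. Each time the plate is clamped elsewhere along the rails, so the true centre lies up to 9 mm from here along this point's y axis (towards the narrower holes or back), the same shift for all three holes, to be found by feel or eye; across the row there is no shift
- hole_c (a point): narrowest hole (13.5 mm, straight through): its nominal place, a point of the frame level with the plate's top. Each time the plate is clamped elsewhere along the rails, so the true centre lies up to 9 mm from here along this point's y axis (towards the narrower holes or back), the same shift for all three holes, to be found by feel or eye; across the row there is no shift
- thick_center (a point): wooden dowel, 24 mm in diameter and 120 mm long, its lower edge bevelled by 1 mm; it starts upright on the board or on the trivet (the two are swapped at random). About 45 g. This point is its centre, half-way up, 60 mm above its foot; z along the dowel to its top
- thick_foot (a point): centre of the foot of the 24 mm dowel
- thin_center (a point): wooden dowel, 18 mm in diameter and 120 mm long, its lower edge bevelled by 1 mm; it starts upright on the board or on the trivet (the two are swapped at random). About 28 g. This point is its centre, half-way up, 60 mm above its foot; z along the dowel to its top
- thin_foot (a point): centre of the foot of the 18 mm dowel
- board_top (a point): centre of the top of the round wooden board (110 mm across, 20 mm high, fixed) on which the dowel to be gauged stands, about in the middle
- trivet_top (a point): centre of the top of the cast aluminium trivet (round, 170 mm across, 20 mm high, fixed, on rubber feet) on which the other dowel stands, about in the middle
Not all that is in view belongs to the job. What is shaped like the part that bears thick_center but blue or purple is not meant.

How it is judged (in metres and radians):
On the way, in this order (a step that is already met when the one before it is completed fails the run):
1. the dowel is pushed through the widest hole, its foot well below the plate (((horizontal distance between thick_foot and hole_a below 0.013 m and height (world z) of thick_foot below 0.028 m) or (horizontal distance between thin_foot and hole_a below 0.013 m and height (world z) of thin_foot below 0.028 m))), for 0.1 s.
2. at the middle hole the 24 mm dowel is pressed on the mouth (over 2 N, within 13 mm of its listed point) and refused, or the 18 mm dowel is pushed through (((horizontal distance between thick_foot and hole_b below 0.013 m and height (world z) of thick_foot between 0.04 and 0.05 m and contact force between dowel_thick and gauge above 2 N) or (horizontal distance between thin_foot and hole_b below 0.013 m and height (world z) of thin_foot below 0.028 m))), for 0.1 s.
3. the 24 mm dowel is put back through the widest hole, or the 18 mm dowel is pressed on the mouth of the narrowest hole and refused (((horizontal distance between thick_foot and hole_a below 0.013 m and height (world z) of thick_foot below 0.028 m) or (horizontal distance between thin_foot and hole_c below 0.013 m and height (world z) of thin_foot between 0.04 and 0.05 m and contact force between dowel_thin and gauge above 2 N))), for 0.1 s.
At the end, for the whole second after the job is handed in: The dowel from the board is at rest, upright (0.1 rad), foot on the counter (5 mm), in the narrowest hole that takes it: 24 mm dowel in the widest, 18 mm dowel in the middle hole (within 13 mm of its listed point); the other dowel stands upright on the trivet, within 35 mm of its centre (((horizontal distance between thick_foot and hole_a below 0.013 m and height (world z) of thick_foot below 0.005 m and angle between each of thick_foot, thin_foot's own z axis and vertical below 0.1 rad and linear speed of dowel_thick below 0.02 m/s and horizontal distance between thin_foot and trivet_top below 0.035 m and height (world z) of thin_foot above 0.015 m) or (horizontal distance between thin_foot and hole_b below 0.013 m and height (world z) of thin_foot below 0.005 m and angle between each of thin_foot, thick_foot's own z axis and vertical below 0.1 rad and linear speed of dowel_thin below 0.02 m/s and horizontal distance between thick_foot and trivet_top below 0.035 m and height (world z) of thick_foot above 0.015 m))); the robot touches nothing.
It fails at once if a dowel is forced against the gauge with more than 35 N (contact force between any of dowel_thick, dowel_thin and gauge above 35 N).
It fails at once if the robot pushes on the gauge with more than 35 N (contact force between any of the fingers, the arm and gauge above 35 N).
It fails at once if the other dowel is moved off the trivet (horizontal distance between each of thick_foot, thin_foot and trivet_top above 0.05 m).
It also fails if it takes over 72 s, if anything falls off the work surface, if the arm or the gripper's body presses on something with over 40 N, if the wrist force passes 120 N, or if a joint passes its speed limit or range.

ROBOT

A 6-joint arm with a two-finger parallel gripper is mounted at the origin on the work surface. World frame = base frame: x ahead of the robot, y to its left, z up, the work surface at z = 0. Lengths are in mm, angles in rad, forces in N, time in s.
With the tool pointing down it reaches from about 350 to 775 mm from the base axis. Payload 7.3 kg.
Tool frame: the origin (TCP) lies at the very end of the fingers, on their centre line; the grasp point (between the pads) lies 19 mm behind it; z points along the fingers, y is the line along which they close (so a half turn about z gives the same grasp; the last joint's range is limited). The gripper opens to 92 mm and grips with 3 to 60 N. Pads are 19 mm wide; open, the fingers measure 130 mm over their backs; the gripper's body (75 mm by 190 mm) begins 47 mm behind the grasp point.
Start: joints at [-1.387, 0.342, 1.524, -0, 1.275, -0.146], TCP at [170.046, -496.718, 226.741] pointing down, gripper open.
Joint ranges: [-2.53, 2.53], [-0.77, 2.02], [0.04, 2.7], [-1, 4.14], [0.28, 2.66], [-3.11, 3.11]. Speed limits (rad/s): [2.57, 2.57, 3.14, 3.14, 3.14, 3.14].

INTERFACE

Orientations are given as [roll, pitch, yaw] about the fixed x, y, z axes, in that order (R = Rz(yaw) Ry(pitch) Rx(roll)).
In Python, from plant import bot gives the robot as it stands.
- The arm moves only by the tool apply_moves, never from a script. Its argument "motion" is text: rows parted by semicolons, each of 4 numbers parted by spaces: the shift along the tool's x, y, z in m, then the turn about the tool's z in degrees. A call has 1 to 8 rows; each row shifts and turns the commanded pose from where the row before left it, along the tool's axes as they then stand; what a row does not reach is not made up. A row lasts 1/8 s, in which the tool goes at most 62.5 mm and 10.7 degrees, less where a joint would pass 70% of its speed; a pose out of reach is approached as far as the arm can. A call with a gripper value outside its range is refused whole. "fingers" is the opening, from -1 (shut) to 1 (fully open), set as the call begins (left out, the last holds). The fingers move at their own pace and stop on an object; the grip force is fixed at half the most. Time passes only in rows, so rows that do not move let the fingers close. It gives the time, the measured TCP pose, the force, the opening and the grip force at its end, in the units of the state.
- bot.get_obs(): the state, without advancing time (a new reading comes with each control period).
- bot.capture(name): name is "side" or "top" or "wrist"; returns a dict with "img" (400x640x3 uint8, blue, green, red), "range_z" (400x640 float32, mm along the optical axis (not along the pixel's ray), 0 where there is no reading), "fx", "fy", "cx", "cy" (pixels), "D" ([k1, k2, p1, p2, k3] as OpenCV has them; the pictures are not rectified), "world_from_camera" (4x4, takes a point from camera to world coordinates); the wrist camera has in their place "mount" (4x4, takes a point from camera to tool coordinates, whose origin is the TCP and whose axes are the flange's). Camera axes: x right, y down, z forward; pixel columns grow to the right and rows downward; lengths in mm; the calibration is good to about 2 mm. A picture is of the moment at which its call begins: read the wrist's pose just before it.
- bot.close_job(): hands the job in; it is judged then, once.
Trained networks look in a picture, given as the dict that the camera call returned (one of the last four; its "shot" number tells which), for a name from the list of things; names that differ only in an ending like _2 or _b are one class to them, and where a whole thing is asked for, a point or a joint stands for the part that bears it (a point fixed in the world has none). Each returns a list of dicts, best first, with "p" (0 to 1); they miss things now and then, are a little off and sometimes report something else, mostly with a low value. They report only what shows in the picture. A call takes as long as a camera call. They do not tell look-alikes from the thing itself.
- bot.cut_out(picture, thing): "pixels" (400x640 bool, what is visible of it) and "point" ([column, row] in pixels, amid what is visible of it).
The state is a dict: "time": time; "joint_positions": joint angles; "dq": joint speeds; "tau": joint torques, N m; "tool_pos": TCP position; "tcp_rot": TCP orientation; "contact_force": force on the tool from outside, world axes, zero at the start; "moment": the same for the moment, N m; "grip_width": finger opening in mm; "finger_force": force on a finger pad.
Only numpy, scipy, OpenCV 4.12 (cv2) and the standard library are available. Lean on these libraries where they do the work, as an engineer would, in place of code of your own. Each camera call takes 0.05 s, during which the arm holds its last target. There are 200 camera calls.

## Working session

There is one attempt and no reset: what is moved stays moved. The work goes in short steps, Python scripts to look and compute and a tool call to move; the robot and the scene stay as the last step left them, time stands still between calls to the robot, and variables do not carry over. Pictures are saved under pics/ and viewed, at most 10 in all, crops included, and the job is handed in when it is done.

Besides the shell and the picture viewer there is one more tool, called after "Request:" by a JSON object that holds its "fn" and its "kwargs". apply_moves: Moves the arm, as the interface text tells. Its arguments: {"type":"object","properties":{"motion":{"type":"string"},"fingers":{"type":"number"}},"required":["motion"]}

```bash
mkdir -p pics; ls; python3 - <<'E'
from plant import bot
import cv2,numpy as np,pickle
o=bot.get_obs();print(o)
ims=[]
for n in("top","side"):
    c=bot.capture(n);ims.append(c['img']);pickle.dump(c,open(n+'.pkl','wb'))
    print(n,c['fx'],c['fy'],c['cx'],c['cy'],c['D'],c['world_from_camera'].round(3).tolist() if hasattr(c['world_from_camera'],'round') else c['world_from_camera'])
    for t in("gauge","thick_center","thin_center","board_top","trivet_top"):
        try:
            for d in bot.cut_out(c,t)[:4]:print(n,t,round(d['p'],2),d['point'],d['pixels'].sum())
        except Exception as e:print(n,t,e)
    cv2.imwrite(f'pics/{n}1.png',c['img'])
E
```

```text
pics
{'time': 0.0, 'joint_positions': array([-1.38698193e+00,  3.42705654e-01,  1.52504010e+00,  6.37395086e-06,
        1.27536760e+00, -1.45976666e-01]), 'dq': array([ 0.00011258, -0.00106753,  0.00031301,  0.00113128,  0.00148799,
       -0.00020867]), 'tau': array([ 6.68747853e-04, -4.31236446e+01, -2.44218725e+01,  7.16781802e-02,
        5.58944349e-02, -1.18532730e-04]), 'tool_pos': array([ 169.97787057, -496.29013302,  226.04575614]), 'tcp_rot': array([-3.14008902e+00, -2.27229066e-04,  3.29789033e-01]), 'contact_force': array([ 0.13451095, -0.13659023, -0.6276744 ]), 'moment': array([-0.0062984 ,  0.04765261, -0.04971617]), 'finger_force': 0.0, 'grip_width': 91.49139844772422}
top 368.27156934293225 368.27156934293225 323.5799980572912 199.621636282511 [-0.08050672  0.          0.          0.          0.        ] [[-0.02, -0.986, 0.168, 393.557], [-0.999, 0.024, 0.022, -36.11], [-0.025, -0.168, -0.985, 832.916], [0.0, 0.0, 0.0, 1.0]]
top gauge 0.61 [328.8, 171.2] 2565
top thick_center 0.83 [446.1, 223.1] 310
top thick_center 0.76 [494.7, 209.9] 377
top thick_center 0.6 [387.4, 256.3] 208
top thick_center 0.59 [441.8, 177.9] 348
top thin_center 0.52 [168.8, 223.1] 231
top board_top 0.73 [434.9, 230.5] 1606
top board_top 0.34 [332.6, 170.4] 2667
top trivet_top 0.62 [182.8, 219.4] 1882
side 414.1930713198181 414.1930713198181 319.9998956315631 199.1992085018996 [-0.01772869  0.          0.          0.          0.        ] [[-0.939, -0.226, 0.26, 241.672], [-0.344, 0.614, -0.71, 725.025], [0.001, -0.756, -0.655, 810.616], [0.0, 0.0, 0.0, 1.0]]
side gauge 0.81 [294.9, 214.2] 1443
side thick_center 0.63 [373.0, 196.6] 350
side thick_center 0.61 [366.7, 136.3] 70
side thick_center 0.56 [361.5, 163.6] 283
side thick_center 0.54 [329.9, 161.2] 317
side thin_center 0.66 [281.5, 317.5] 271
side board_top 0.75 [357.6, 180.7] 530
side trivet_top 0.6 [277.5, 339.0] 2074
```

View pics/top1.png

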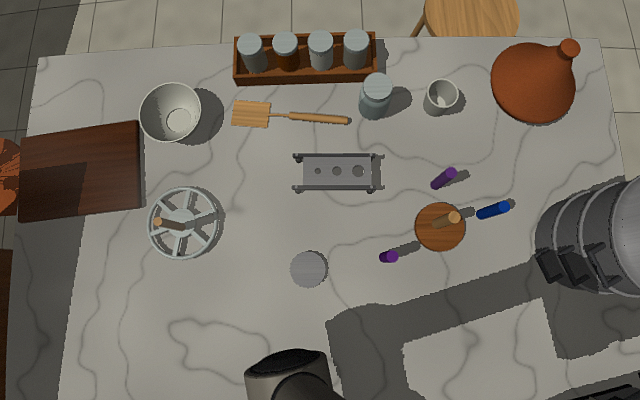

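View pics/side1.png

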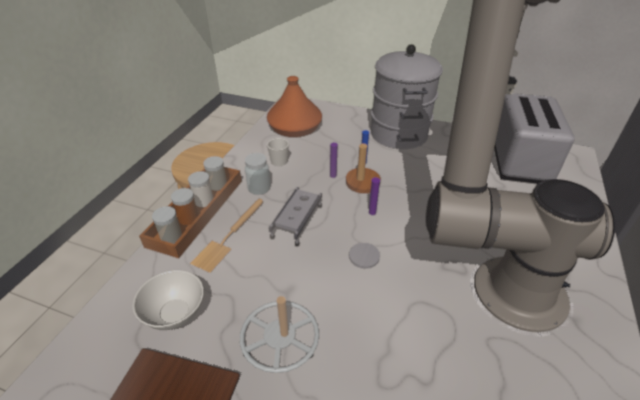

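Top view: candidates for the dowel are the wooden one on the board (446,220), the purple ones (444,178) and (388,257), the blue one (494,210), and the wooden one on the trivet (168,222). I choose the wooden dowel on the round board (446,220). The gauge is at (337,171), with its widest hole on the right (358,171) and its narrowest at (318,171). The side view agrees.

```bash
cat > h.py <<'E'
import numpy as np,cv2
def cloud(c,T=None):
    T=np.array(c['world_from_camera']) if T is None else T
    K=np.array([[c['fx'],0,c['cx']],[0,c['fy'],c['cy']],[0,0,1]])
    v,u=np.mgrid[:400,:640]
    n=cv2.undistortPoints(np.stack([u,v],-1).reshape(-1,1,2).astype(float),K,np.array(c['D'])).reshape(400,640,2)
    z=c['range_z'].astype(float)
    P=np.dstack([n*z[...,None],z])
    W=P@T[:3,:3].T+T[:3,3]; W[z<=0]=np.nan
    return W
E
python3 - <<'E'
from h import *
import pickle
ims=[]
for n,(gx,gy,gw,gh),(dx,dy,dw,dh) in(("top",(285,145,105,55),(425,195,50,50)),("side",(265,185,60,60),(340,130,45,65))):
    c=pickle.load(open(n+'.pkl','rb'));W=cloud(c)
    g=W[gy:gy+gh,gx:gx+gw].reshape(-1,3);m=(g[:,2]>36)&(g[:,2]<54);p=g[m]
    r=cv2.minAreaRect(p[:,:2].astype(np.float32));print(n,'gauge',r,np.median(p[:,2]),m.sum())
    d=W[dy:dy+dh,dx:dx+dw].reshape(-1,3)
    t=d[d[:,2]>133];print('dowel top',np.nanmedian(t,0),np.ptp(t,axis=0) if len(t) else 0,len(t))
    b=d[(d[:,2]>40)&(d[:,2]<125)];print('dowel body',b.mean(0),len(b))
    if n=="top":
        t=W[200:240,140:200].reshape(-1,3);t=t[t[:,2]>130];print('triv',np.nanmedian(t,0),np.ptp(t,axis=0),len(t))
        b=W[195:260,410:470].reshape(-1,3);b=b[(b[:,2]>14)&(b[:,2]<26)];print('board',cv2.minEnclosingCircle(b[:,:2].astype(np.float32)),np.median(b[:,2]))
        ims=[cv2.resize(c['img'][140:200,285:390],None,fx=7,fy=7,interpolation=2)[:420,:735],cv2.resize(c['img'][195:245,410:515],(735,350)) ]
cv2.imwrite('pics/crop.png',cv2.resize(np.vstack(ims),(560,590)))
E
```

```text
top gauge ((592.6494750976562, -41.83355712890625), (184.55914306640625, 81.37590026855469), 88.47704315185547) 45.57379364199812 2476
dowel top [ 472.76302452 -266.33305124  140.36803058] [22.94237223 24.05433371 10.45421282] 138
dowel body [ 470.12224182 -258.41925489   85.40734552] 148
triv [476.42096989 301.52556602 140.19334605] [17.43987847 18.9851847  12.89737962] 91
board ((465.9857177734375, -274.35333251953125), 55.956443786621094) 20.397112200244464
side gauge ((591.1992797851562, -41.941986083984375), (187.1241455078125, 84.23670959472656), 88.34335327148438) 44.51144841066616 1209
dowel top [ 472.93651183 -263.31024041  138.8720012 ] [21.6365607  26.79024007 10.01033453] 45
dowel body [ 455.98342521 -273.10544675   90.52155627] 487
```

View pics/crop.png

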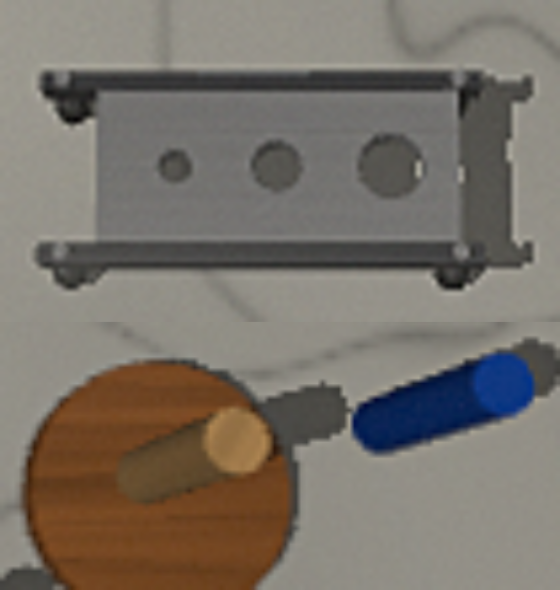

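The crop shows one plain wooden dowel on the board (top at about (454,218) in the top view). The blue one beside it is a decoy. Its top is about 24 mm across at (473,-265), so it is the thick one; the trivet dowel is about 18 mm. The gauge holes project from (358,171), (337,171) and (318,171). Now I go above the dowel.

Request:
{"fn": "apply_moves", "kwargs": {"motion": "0 0 0 9.5; 0 0 0 9.4; 0.048 -0.0365 0 0; 0.048 -0.0365 0 0; 0.048 -0.0365 0 0; 0.048 -0.0365 0 0; 0.048 -0.0365 0 0; 0.048 -0.0365 0 0", "fingers": 0.3}}

```text
time: 1.6
tool_pos: [459.5, -276.4, 226.9]
tcp_rot: [3.141, -0.0, -0.0]
contact_force: [0.3, -1.3, 0.7]
grip_width: 59.7
finger_force: 0.0
```

```bash
python3 - <<'E'
from h import *
from plant import bot
import pickle
c=pickle.load(open('top.pkl','rb'))
K=np.array([[c['fx'],0,c['cx']],[0,c['fy'],c['cy']],[0,0,1]]);T=np.array(c['world_from_camera'])
for p in((358.1,171),(336.75,171),(317.8,171)):
    n=cv2.undistortPoints(np.array([[p]],float),K,np.array(c['D']))[0,0]
    d=T[:3,:3]@np.r_[n,1];print((T[:3,3]+d*(45-T[2,3])/d[2]).round(1))
o=bot.get_obs();w=bot.capture('wrist');pickle.dump((o,w),open('w1.pkl','wb'))
print(o['tool_pos'],o['tcp_rot'],w['mount'],w['fx'],w['D'],o['contact_force'])
cv2.imwrite('pics/w1.png',w['img'])
E
```

```text
[590.2 -96.   45. ]
[591.4 -49.1  45. ]
[592.5  -7.4  45. ]
[ 459.5177269  -276.40861885  226.9465706 ] [ 3.14099148e+00 -4.36762433e-04 -1.46998572e-04] [[-1.29813258e-04 -9.60364531e-01 -2.78747109e-01  7.43912599e+01]
 [ 9.99998645e-01 -5.82066735e-04  1.53968652e-03 -1.03953041e+00]
 [-1.64090974e-03 -2.78746531e-01  9.60363306e-01 -1.57847274e+02]
 [ 0.00000000e+00  0.00000000e+00  0.00000000e+00  1.00000000e+00]] 317.3129832328032 [-0.01087042  0.          0.          0.          0.        ] [ 0.31230473 -1.27999868  0.7472658 ]
```

```bash
cat >> h.py <<'E'
def wristT(o,c):
    from scipy.spatial.transform import Rotation as R
    T=np.eye(4);T[:3,:3]=R.from_euler('xyz',o['tcp_rot']).as_matrix();T[:3,3]=o['tool_pos']
    return T@np.array(c['mount'])
E
python3 - <<'E'
from h import *
import pickle
o,w=pickle.load(open('w1.pkl','rb'));W=cloud(w,wristT(o,w))
m=(W[...,2]>134)&(W[...,2]<150)&(abs(W[...,0]-472)<40)&(abs(W[...,1]+265)<40)
t=W[m];print(len(t),np.median(t,0));r=cv2.minEnclosingCircle(t[:,:2].astype(np.float32));print(r,cv2.minAreaRect(t[:,:2].astype(np.float32)))
v,u=np.where(m);print(u.min(),u.max(),v.min(),v.max())
E
```

```text
699 [ 473.45253522 -267.25878311  139.72383198]
((472.8567810058594, -267.2771301269531), 12.067781448364258) ((472.9837951660156, -266.9886779785156), (22.81142807006836, 23.58790397644043), 46.779483795166016)
295 324 172 202
```

View pics/w1.png

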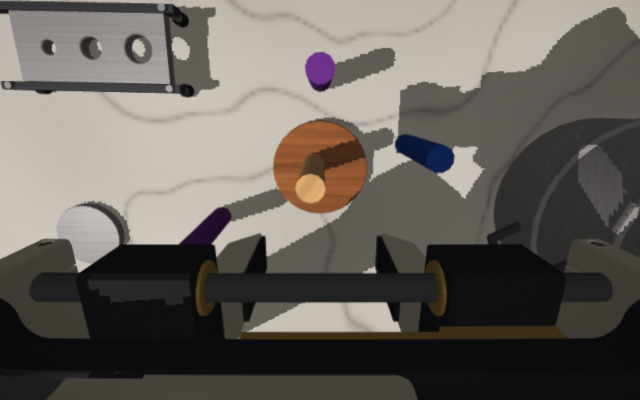

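The wrist view shows the wooden dowel's top at (310,187), radius 12 mm, at world (473,-267.2,140). The gauge is at top left. I'll centre over the dowel, descend and grip.

Request:
{"fn": "apply_moves", "kwargs": {"motion": "0.0134 -0.0092 0 0; 0 0 0.045 0; 0 0 0.045 0; 0 0 0.041 0; 0 0 0 0; 0 0 0 0"}}

```text
time: 2.4
tool_pos: [472.0, -269.7, 97.2]
tcp_rot: [3.14, -0.002, -0.001]
contact_force: [0.4, -0.2, 0.8]
grip_width: 59.8
finger_force: 0.0
```

Request:
{"fn": "apply_moves", "kwargs": {"motion": "0 0 0 0; 0 0 0 0; 0 0 0 0; 0 0 0 0; 0 0 0 0; 0 0 0 0", "fingers": -1}}

```text
time: 3.15
tool_pos: [471.6, -268.6, 95.9]
tcp_rot: [3.141, -0.0, 0.0]
contact_force: [-0.5, -0.2, 2.4]
grip_width: 23.5
finger_force: 30.0
```

Request:
{"fn": "apply_moves", "kwargs": {"motion": "0 0 -0.02 0; 0 0 -0.03 0; 0 -0.045 0 0; 0.02 -0.045 0 0; 0.034 -0.042 0 0; 0.034 -0.04 0 0; 0 0 0 0; 0 0 0 0"}}

```text
time: 4.15
tool_pos: [558.9, -96.6, 145.2]
tcp_rot: [3.142, 0.001, 0.001]
contact_force: [-1.3, -0.5, -0.9]
grip_width: 23.8
finger_force: 30.0
```

```bash
python3 - <<'E'
from h import *
from plant import bot
import pickle
o=bot.get_obs();w=bot.capture('wrist');pickle.dump((o,w),open('w2.pkl','wb'))
print(o['tool_pos'],o['contact_force'],o['grip_width'])
W=cloud(w,wristT(o,w))
img=w['img'].copy()
m=(abs(W[...,2]-45)<6)&(abs(W[...,0]-590)<60)&(abs(W[...,1]+42)<115)
print('rect',cv2.minAreaRect(W[m][:,:2].astype(np.float32)),np.median(W[m][:,2]))
# holes: components of non-plate inside plate
pm=cv2.morphologyEx(m.astype(np.uint8),cv2.MORPH_CLOSE,np.ones((41,41)))
h=((pm>0)&~m).astype(np.uint8);n,l,s,ce=cv2.connectedComponentsWithStats(h)
for i in range(1,n):
    if s[i,4]>60:print(s[i],ce[i].round(1))
cv2.imwrite('pics/w2.png',img)
# dowel lower edge
d=(abs(W[...,0]-o['tool_pos'][0])<20)&(abs(W[...,1]-o['tool_pos'][1])<20)&(W[...,2]>65)&(W[...,2]<100)
p=W[d];print(len(p),p.min(0),p.max(0))
for z in(70,75,80,85,90):
    q=p[abs(p[:,2]-z)<2.5]
    if len(q)>8:
        A=np.c_[2*q[:,:2],np.ones(len(q))];s=np.linalg.lstsq(A,(q[:,:2]**2).sum(1),rcond=None)[0];print(z,len(q),s[:2],np.sqrt(s[2]+s[:2]@s[:2]),q[:,1].min(),q[:,1].max(),q[:,0].max())
E
```

```text
[558.92748199 -96.61461593 145.20961215] [-1.26175762 -0.50953559 -0.85652681] 23.765819453153853
rect ((592.2883911132812, -41.804344177246094), (183.77914428710938, 81.03335571289062), 88.69564056396484) 44.70273409059223
[305 146  32  30 757] [320.3 160.4]
[252 148  24  24 441] [263.6 159.1]
[206 151  14  16 170] [212.7 158. ]
[171 160   5  35  85] [172.9 181.3]
[305 192  31  16 377] [320.1 200.9]
346 [ 560.21728377 -107.44973322   69.29666248] [572.4863099  -83.68043915  99.83236324]
70 25 [559.71989897 -95.59623001] 11.97413424142443 -105.25871217701831 -85.51365174935177 572.0006874343477
75 50 [560.03274214 -95.49048332] 11.726009253284799 -107.42761216482177 -84.12675045619388 572.1923873204593
80 53 [560.02970215 -95.54061588] 11.752809021199683 -106.38793225422496 -83.68043914706553 572.0339528552648
85 59 [560.09389691 -95.49167389] 11.682809764551548 -107.01269893011336 -83.95332816749321 572.1934607466898
90 62 [560.10112562 -95.57810747] 11.679456486408819 -107.44973322056249 -84.19491527862351 572.4863098964552
```

View pics/w2.png

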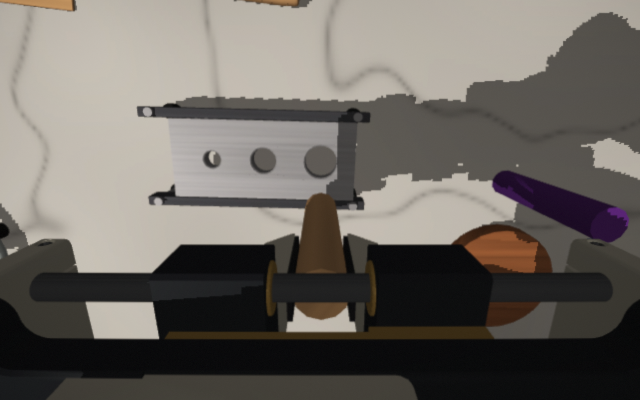

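The image shows the dowel hanging upright in the fingers (foot near (320,197)), and the holes at (320,160), (264,159) and (213,158).

```bash
python3 - <<'E'
from h import *
import pickle
o,w=pickle.load(open('w2.pkl','rb'));T=wristT(o,w)
K=np.array([[w['fx'],0,w['cx']],[0,w['fy'],w['cy']],[0,0,1]])
W=cloud(w,T)
for p,b in(((320.3,160.4),(305,146,32,30)),((263.6,159.1),(252,148,24,24)),((212.7,158.),(206,151,14,16))):
    L=[]
    for q in(p,(b[0]-.5,p[1]),(b[0]+b[2]-.5,p[1]),(p[0],b[1]-.5),(p[0],b[1]+b[3]-.5)):
        n=cv2.undistortPoints(np.array([[q]],float),K,np.array(w['D']))[0,0]
        d=T[:3,:3]@np.r_[n,1];L.append((T[:3,3]+d*(44.7-T[2,3])/d[2])[:2].round(1).tolist())
    print(L)
E
```

```text
[[591.9, -95.6], [591.9, -82.7], [591.9, -108.9], [604.0, -95.6], [579.3, -95.6]]
[[593.0, -49.3], [593.0, -39.4], [593.0, -59.0], [602.4, -49.8], [582.7, -48.8]]
[[593.9, -7.7], [593.9, -1.8], [593.9, -13.3], [600.0, -8.3], [586.9, -7.1]]
```

Request:
{"fn": "apply_moves", "kwargs": {"motion": "0.0315 0 0 0; 0 0 0.018 0; 0 0 0 0; 0 0 0 0"}}

```text
time: 4.7
tool_pos: [590.6, -97.4, 128.2]
tcp_rot: [3.141, -0.0, -0.001]
contact_force: [-0.2, 0.4, 0.1]
grip_width: 23.2
finger_force: 30.0
```

```bash
cat > look.py <<'E'
from h import *
from plant import bot
o=bot.get_obs();w=bot.capture('wrist');W=cloud(w,wristT(o,w))
tp=o['tool_pos'];print(tp.round(1),o['tcp_rot'].round(3),o['contact_force'].round(1),o['grip_width'].round(1))
p=W[(abs(W[...,0]-tp[0])<20)&(abs(W[...,1]-tp[1])<20)&(W[...,2]<tp[2]-20)&(W[...,2]>tp[2]-74)]
for z in np.arange(tp[2]-72,tp[2]-40,6):
    q=p[abs(p[:,2]-z)<3]
    if len(q)>8:
        A=np.c_[2*q[:,:2],np.ones(len(q))];s=np.linalg.lstsq(A,(q[:,:2]**2).sum(1),rcond=None)[0];print(z.round(),len(q),s[:2].round(1),np.sqrt(s[2]+s[:2]@s[:2]).round(1))
m=(abs(W[...,2]-45)<6)&(abs(W[...,0]-590)<60)&(abs(W[...,1]+42)<115)
print('rect',cv2.minAreaRect(W[m][:,:2].astype(np.float32)),np.median(W[m][:,2]))
cv2.imwrite('pics/last.png',w['img'])
E
python3 look.py
```

```text
Traceback (most recent call last):
  File "look.py", line 4, in <module>
    tp=o['tool_pos'];print(tp.round(1),o['tcp_rot'].round(3),o['contact_force'].round(1),o['grip_width'].round(1))
                                                                                         ^^^^^^^^^^^^^^^^^^^^^
AttributeError: 'float' object has no attribute 'round'
```

```bash
sed -i "s/,o\['grip_width'\].round(1)//" look.py; python3 look.py
```

```text
[590.8 -97.3 128.5] [ 3.141e+00 -1.000e-03 -1.000e-03] [ 0.  -0.1  0.1]
56.0 44 [592.2 -96.3] 11.7
62.0 65 [592.1 -96.2] 11.7
68.0 67 [592.1 -96.2] 11.7
74.0 76 [592.1 -96.2] 11.7
80.0 79 [592.2 -96.2] 11.7
86.0 91 [592.  -96.3] 11.7
rect ((593.2081909179688, -41.90081787109375), (184.2362518310547, 80.5975570678711), 89.24799346923828) 44.622425908365045
```

Request:
{"fn": "apply_moves", "kwargs": {"motion": "-0.0005 -0.0005 0.004 0; 0 0 0.004 0; 0 0 0.003 0; 0 0 0 0"}}

```text
time: 5.3
tool_pos: [590.3, -96.0, 116.3]
tcp_rot: [-3.141, 0.001, -0.0]
contact_force: [-0.7, -0.2, -0.6]
grip_width: 23.4
finger_force: 30.0
```

No force and the foot is below the mouth, so it has entered.

Request:
{"fn": "apply_moves", "kwargs": {"motion": "0 0 0.005 0; 0 0 0.005 0; 0 0 0.005 0; 0 0 0.005 0; 0 0 0 0"}}

```text
time: 5.92
tool_pos: [590.2, -96.0, 96.1]
tcp_rot: [-3.141, 0.001, -0.0]
contact_force: [-0.1, -0.5, -1.2]
grip_width: 23.5
finger_force: 30.0
```

Request:
{"fn": "apply_moves", "kwargs": {"motion": "0 0 0.006 0; 0 0 0.006 0; 0 0 0.004 0; 0 0 0.002 0; 0 0 0 0"}}

```text
time: 6.55
tool_pos: [590.4, -96.0, 78.6]
tcp_rot: [3.142, 0.0, -0.0]
contact_force: [0.8, 0.5, -0.2]
grip_width: 23.5
finger_force: 30.0
```

Request:
{"fn": "apply_moves", "kwargs": {"motion": "0 0 0.001 0; 0 0 0.001 0; 0 0 0.001 0; 0 0 0 0"}}

```text
time: 7.05
tool_pos: [590.6, -96.1, 76.0]
tcp_rot: [3.141, -0.0, -0.0]
contact_force: [1.5, 0.4, 0.8]
grip_width: 23.6
finger_force: 30.0
```

The foot is at the counter. Lift, then go to the middle hole.

Request:
{"fn": "apply_moves", "kwargs": {"motion": "0 0 -0.01 0; 0 0 -0.022 0; 0 0 -0.022 0; 0 0 0 0; 0.001 -0.023 0 0; 0 -0.024 0 0; 0 0 0 0"}}

```text
time: 7.92
tool_pos: [590.9, -47.7, 128.8]
tcp_rot: [-3.141, 0.002, 0.002]
contact_force: [0.7, 0.5, -0.4]
grip_width: 23.6
finger_force: 30.0
```

Request:
{"fn": "apply_moves", "kwargs": {"motion": "0 0 0.004 0; 0 0 0.002 0; 0 0 0.001 0; 0 0 0 0"}}

```text
time: 8.43
tool_pos: [591.4, -49.4, 122.5]
tcp_rot: [3.142, 0.0, -0.001]
contact_force: [-0.4, 0.1, -0.7]
grip_width: 23.3
finger_force: 30.0
```

Foot ≈46.5; now in small steps.

Request:
{"fn": "apply_moves", "kwargs": {"motion": "0 0 0.001 0; 0 0 0 0"}}

```text
time: 8.68
tool_pos: [591.5, -49.1, 121.7]
tcp_rot: [3.142, 0.0, -0.0]
contact_force: [0.5, 0.0, -1.0]
grip_width: 23.8
finger_force: 30.0
```

Request:
{"fn": "apply_moves", "kwargs": {"motion": "0 0 0.0005 0; 0 0 0 0"}}

```text
time: 8.93
tool_pos: [591.5, -49.0, 121.2]
tcp_rot: [3.141, 0.0, 0.0]
contact_force: [0.5, 0.7, -0.2]
grip_width: 23.6
finger_force: 30.0
```

Request:
{"fn": "apply_moves", "kwargs": {"motion": "0 0 0.0005 0; 0 0 0 0"}}

```text
time: 9.18
tool_pos: [591.5, -49.1, 120.9]
tcp_rot: [3.141, -0.0, -0.0]
contact_force: [0.0, 0.2, 1.5]
grip_width: 23.5
finger_force: 30.0
```

Request:
{"fn": "apply_moves", "kwargs": {"motion": "0 0 0.0004 0; 0 0 0 0"}}

```text
time: 9.43
tool_pos: [591.7, -49.1, 120.8]
tcp_rot: [3.141, -0.001, -0.0]
contact_force: [-1.3, 1.2, 6.0]
grip_width: 23.4
finger_force: 30.0
```

Request:
{"fn": "apply_moves", "kwargs": {"motion": "0 0 0.0003 0; 0 0 0 0; 0 0 0 0"}}

```text
time: 9.8
tool_pos: [591.7, -49.1, 120.8]
tcp_rot: [3.141, -0.001, -0.0]
contact_force: [-2.4, 0.5, 6.3]
grip_width: 23.7
finger_force: 30.0
```

Request:
{"fn": "apply_moves", "kwargs": {"motion": "0 0 -0.004 0; 0 0 -0.006 0; -0.001 0.023 0 0; 0 0.0238 0 0; 0 0 0 0; 0 0 0 0"}}

```text
time: 10.55
tool_pos: [590.4, -95.4, 129.9]
tcp_rot: [-3.141, 0.0, -0.0]
contact_force: [0.3, -0.6, -1.1]
grip_width: 23.6
finger_force: 30.0
```

```bash
python3 look.py
```

```text
[590.4 -95.4 129.9] [-3.141  0.    -0.   ] [ 0.3 -0.6 -1.1]
58.0 48 [591.5 -94.2] 11.8
64.0 65 [591.5 -94.2] 11.8
70.0 67 [591.6 -94.2] 11.6
76.0 78 [591.5 -94.3] 11.7
82.0 74 [591.6 -94.3] 11.6
88.0 86 [591.5 -94.3] 11.8
rect ((592.7564697265625, -41.82781982421875), (184.21954345703125, 81.08230590820312), 89.05751037597656) 44.604788820603204
```

Refused with about 6 N. Back into the widest hole.

Request:
{"fn": "apply_moves", "kwargs": {"motion": "0 0.0004 0.004 0; 0 0 0.004 0; 0 0 0.003 0; 0 0 0.002 0; 0 0 0 0"}}

```text
time: 11.22
tool_pos: [590.4, -96.2, 116.8]
tcp_rot: [-3.142, 0.0, -0.0]
contact_force: [0.7, 0.7, -1.5]
grip_width: 23.6
finger_force: 30.0
```

Request:
{"fn": "apply_moves", "kwargs": {"motion": "0 0 0.006 0; 0 0 0.006 0; 0 0 0.006 0; 0 0 0.006 0; 0 0 0 0"}}

```text
time: 11.85
tool_pos: [590.1, -96.2, 92.3]
tcp_rot: [-3.141, 0.001, -0.0]
contact_force: [-1.1, -0.3, 0.6]
grip_width: 23.3
finger_force: 30.0
```

Request:
{"fn": "apply_moves", "kwargs": {"motion": "0 0 0.006 0; 0 0 0.005 0; 0 0 0.002 0; 0 0 0.001 0; 0 0 0 0"}}

```text
time: 12.48
tool_pos: [590.5, -96.3, 79.1]
tcp_rot: [3.141, -0.0, -0.0]
contact_force: [0.1, -1.0, -1.8]
grip_width: 23.3
finger_force: 30.0
```

Request:
{"fn": "apply_moves", "kwargs": {"motion": "0 0 0.001 0; 0 0 0.0006 0; 0 0 0 0"}}

```text
time: 12.85
tool_pos: [590.5, -96.3, 77.4]
tcp_rot: [3.142, -0.0, -0.0]
contact_force: [0.3, 0.2, -1.0]
grip_width: 23.3
finger_force: 30.0
```

Request:
{"fn": "apply_moves", "kwargs": {"motion": "0 0 0.0008 0; 0 0 0.0004 0; 0 0 0 0"}}

```text
time: 13.22
tool_pos: [590.5, -96.3, 76.2]
tcp_rot: [3.142, 0.0, -0.0]
contact_force: [-0.9, -0.2, -1.9]
grip_width: 23.6
finger_force: 30.0
```

Request:
{"fn": "apply_moves", "kwargs": {"motion": "0 0 0.0004 0; 0 0 0 0"}}

```text
time: 13.48
tool_pos: [590.5, -96.3, 75.9]
tcp_rot: [3.141, -0.0, -0.0]
contact_force: [-0.5, -0.4, 1.4]
grip_width: 23.5
finger_force: 30.0
```

Request:
{"fn": "apply_moves", "kwargs": {"motion": "0 0 0 0; 0 0 0 0; 0 0 0 0; 0 0 0 0", "fingers": 0.2}}

```text
time: 13.98
tool_pos: [590.5, -96.3, 75.8]
tcp_rot: [3.142, -0.0, -0.0]
contact_force: [-0.3, 0.4, 0.1]
grip_width: 53.9
finger_force: 0.0
```

Request:
{"fn": "apply_moves", "kwargs": {"motion": "0 0 -0.03 0; 0 0 -0.04 0; 0 0 -0.05 0; -0.04 0 -0.02 0; 0 0 0 0; 0 0 0 0; 0 0 0 0; 0 0 0 0"}}

```text
time: 14.98
tool_pos: [550.7, -96.2, 214.8]
tcp_rot: [-3.141, 0.001, 0.0]
contact_force: [-0.2, 0.5, -0.8]
grip_width: 55.3
finger_force: 0.0
```

```bash
python3 - <<'E'
from h import *
from plant import bot
o=bot.get_obs();print(o['time'],o['tool_pos'],o['grip_width'])
w=bot.capture('wrist');W=cloud(w,wristT(o,w))
m=(W[...,2]>100)&(W[...,2]<135)&(abs(W[...,0]-591)<35)&(abs(W[...,1]+96)<35)
t=W[m];print(len(t),np.median(t,0));t=t[t[:,2]>116];print(cv2.minEnclosingCircle(t[:,:2].astype(np.float32)),t[:,2].std())
c=bot.capture('side')
cv2.imwrite('pics/end.png',np.hstack([cv2.resize(w['img'],(480,300)),cv2.resize(c['img'][120:360,220:420],(250,300))]))
E
```

```text
14.975 [550.6735175  -96.17447995 214.81410961] 55.27963105269695
729 [592.65758503 -94.94306596 119.70666547]
((591.7864379882812, -95.33253479003906), 11.931018829345703) 0.725830436586822
```

View pics/end.png

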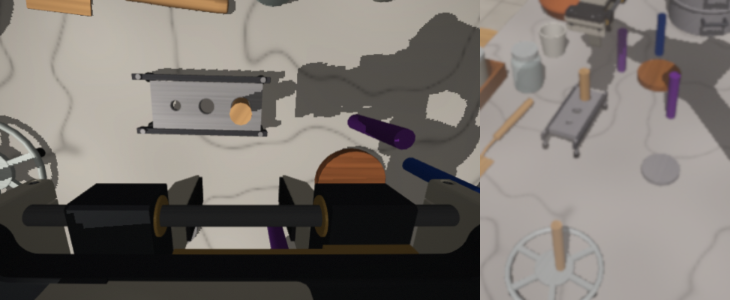

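The dowel stands upright in the widest hole at (240,112) in the wrist view. Its top is 119.7 mm high, so its foot is on the counter. The other dowel is still on the trivet and the fingers are clear, so I hand the job in.

```bash
python3 -c "
from plant import bot
print(bot.close_job())"
```

```text
the job is handed in; nothing more can be done
None
```

The dowel from the board is the 24 mm one: it passed the widest hole, was refused at the middle hole with about 6 N, and now stands upright in the widest hole with its foot on the counter; the other dowel is still on the trivet, and the job was handed in without any verdict shown.

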